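Zero the stepped gain lever and bring it up three clicks

ROBOT

A 6-joint arm with a two-finger parallel gripper is mounted at the origin on a cart in front of the work surface, level with it; the furniture and walls round the work are solid. World frame = base frame: x ahead of the robot, y to its left, z up, the work surface at z = 0. Lengths are in mm, angles in rad, forces in N, time in s.
With the tool pointing down it reaches from about 350 to 975 mm from the base axis. Payload 7.1 kg.
Tool frame: the origin (TCP) lies midway between the tips of the shut fingers; the grasp point (between the pads) lies 19 mm behind it; z points along the fingers, y is the line along which they close (so a half turn about z gives the same grasp; the last joint's range is limited). The gripper opens to 88 mm and grips with 3 to 60 N. Pads are 20 mm wide; open, the fingers measure 115 mm over their backs; the gripper's body (75 mm by 178 mm) begins 61 mm behind the grasp point.
Start: joints at [1.299, 0.423, 1.63, -0, 1.089, -0.019], TCP at [156.291, 605.126, 201.675] pointing down, gripper open.
Joint ranges: [-3, 3], [-0.9, 2.11], [0.09, 2.58], [-1.31, 4.45], [0.11, 2.69], [-2.54, 2.54]. Speed limits (rad/s): [2.39, 2.39, 3.01, 3.14, 3.14, 3.14].

INTERFACE

Orientations are given as a rotation vector (axis times angle).
In Python, from workcell import ctrl gives the robot as it stands. The module is installed in compiled form; this text tells all that it offers.
- The arm moves only by the tool servo_tool, never from a script. Its argument "increments" is a list of rows, each a list of 7 numbers: the shift along the world's x, y, z in cm, then the turn, a rotation vector about the world's x, y, z in degrees, then the opening, from -1 (shut) to 1 (fully open). A call has 1 to 20 rows; each row is the pose to reach, as a shift and turn from the pose commanded when the call began; what a row does not reach only later rows make up. A row lasts 1/12 s, in which the tool goes at most 41.7 mm and 7.16 degrees, less where a joint would pass 70% of its speed; a pose out of reach is approached as far as the arm can. A call with a gripper value outside its range is refused whole. The fingers move at their own pace and stop on an object; the grip force is fixed at half the most. Time passes only in rows, so rows that repeat a pose let the fingers close. It gives the time, the measured TCP pose, the force, the opening and the grip force at its end, in the units of the state.
- ctrl.get_obs(): the state, without advancing time (a new reading comes with each control period).
- ctrl.get_image(name): name is "scene" or "side" or "wrist"; returns a dict with "image" (480x640x3 uint8, red, green, blue), "fx", "fy", "cx", "cy" (pixels), "extrinsics" (4x4, takes a point from camera to world coordinates); the wrist camera has in their place "tool_from_camera" (4x4, takes a point from camera to tool coordinates, whose origin is the TCP and whose axes are the flange's). Camera axes: x right, y up, looking along -z (the intrinsics and any distortion apply to the point x, -y, -z); pixel columns grow to the right and rows downward; lengths in mm; the calibration is good to about 2 mm. A picture is of the moment at which its call begins: read the wrist's pose just before it. There is no depth.
- ctrl.close_job(): hands the job in; it is judged then, once.
The state is a dict: "t": time; "qpos": joint angles; "qvel": joint speeds; "joint_torque": joint torques, N m; "ee_pos": TCP position; "orientation": TCP orientation; "ft_force": force on the tool from outside, world axes, zero at the start; "moment": the same for the moment, N m; "width": finger opening in mm; "grasp_force": force on a finger pad.
Only numpy, scipy, OpenCV 4.12 (cv2) and the standard library are available. Lean on these libraries where they do the work, as an engineer would, in place of code of your own. Each camera call takes 0.05 s, during which the arm holds its last target. There are 200 camera calls.

TASK

Set the pickup's gain box for a tap test. With a fingertip, first push its black lever gently all the way home to the end with the red line and red dot; then push it back the other way click by click, pausing a good half second in each click, and leave it standing in the third click from home, never going past it. Only push the lever from one side at a time, never pinch it, and leave everything else on the bench alone.

Things in the scene. Friction and masses are not known exactly. Their poses are not given: they have to be found in the camera images.
- gain_box: Grey metal gain box, 110 x 170 mm, screwed to a 124 x 184 mm plywood riser fixed to the bench; its flat aluminium top is 62 mm above the bench. Origin: centre of the riser's underside. z up, y along the lever's slot towards more gain; the red dot and red line mark the home end (-y). Black lines 12 mm apart beside the slot mark the clicks. Sockets and a green lamp on its -x face.
- gain_lever (a joint): How far the lever has been slid from home along the box's +y, in m: 0 home (end stop), 0.012 first click, 0.024 second, 0.036 third, on to 0.072 (sixth, far stop). It snaps into a click by itself once pushed past halfway between two (about 6 N, felt as a push that rises, fades and lets go), and stays there when let go. It starts in the first or second click.
- lever_mid (a point): Middle of the lever: an upright black paddle, 16 mm thick along the slot (faces 8 mm either side of this point along the box's y), 32 mm wide along the box's x, standing from 2 to 39 mm above the box's top, with a red rounded ridge up to 44 mm on top. This point is 20.5 mm above the box's top; axes as the box's.
- low_face: The lever's ribbed face plate on the home (-y) side, 32 x 5 x 37 mm; push here to raise the gain. Its origin lies on the lever's centre line at the box's top.
- high_face: The lever's ribbed face plate on the high-gain (+y) side, 32 x 5 x 37 mm; push here to send the lever home. Its origin lies on the lever's centre line at the box's top.
- violin: Fixed obstacle: a violin on its stand between the robot and the box, running from about 0.16 m left of the robot's centre line to 0.47 m right of it; its body is up to 200 mm and its scroll 265 mm above the bench, so swing across above it. Origin: on the bench under its middle.
- willow_block: Bystander, loose: small block of pale wood, 40 x 52 x 30 mm. Origin: centre of its underside. Not to be moved.
- toy_house: Bystander, loose: little painted clay house with a red roof, 27 x 27 x 35 mm. Origin: centre of its underside. Not to be moved.
- sanding_block: Bystander, loose: cork sanding block, 52 x 86 x 28 mm. Origin: centre of its underside. Not to be moved.
- highlighter: Bystander, loose: yellow marker lying down, 17 x 112 x 19 mm. Origin: centre of its underside. Not to be moved.
- thumb_plane: Bystander, loose: small wooden thumb plane, 26 x 71 x 30 mm. Origin: centre of its underside. Not to be moved.
- spool: Bystander, loose: wooden spool of blue thread, standing, 35 mm wide and 42 mm tall. Origin: centre of its underside. Not to be moved.
- bridge_blank: Bystander, loose: flat maple violin bridge, 33 x 41 x 4 mm. Origin: centre of its underside. Not to be moved.

How it is judged:
By the outcome, as a careful person would: the job done as asked, in the order asked, and still so for the second after the job is handed in, with the robot touching nothing.
It also fails if it takes over 64 s, if anything falls off the work surface, if the arm or the gripper's body presses on something with over 40 N, if the wrist force passes 120 N, or if a joint passes its speed limit or range.

## Working session

There is one attempt and no reset: what is moved stays moved. The work goes in short steps, Python scripts to look and compute and a tool call to move; the robot and the scene stay as the last step left them, time stands still between calls to the robot, and variables do not carry over. Pictures are saved under pics/ and viewed, at most 10 in all, crops included, and the job is handed in when it is done.

Besides the shell and the picture viewer there is one more tool, called in YAML: its name, and indented under it one key for each argument. servo_tool: Moves the arm, as the interface text tells. Its arguments: {"type":"object","properties":{"increments":{"type":"array","items":{"type":"array","items":{"type":"number"}}}},"required":["increments"]}

```bash
mkdir -p pics; cat > h.py <<'E'
import numpy as np, cv2
from workcell import ctrl
from scipy.spatial.transform import Rotation as R
def grab(name,fn):
    o=ctrl.get_obs(); d=ctrl.get_image(name); cv2.imwrite('pics/'+fn,d['image'][:,:,::-1])
    if name=='wrist':
        T=np.eye(4);T[:3,:3]=R.from_rotvec(o['orientation']).as_matrix();T[:3,3]=o['ee_pos']; d['E']=T@np.array(d['tool_from_camera'])
    else: d['E']=np.array(d['extrinsics'])
    np.savez('pics/'+fn+'.npz',E=d['E'],k=[d['fx'],d['fy'],d['cx'],d['cy']]); 
    print(name,[k for k in d if k!='image'],d.get('distortion'));return d
def ray(fn,u,v,z):
    c=np.load('pics/'+fn+'.npz');fx,fy,cx,cy=c['k'];E=c['E']
    r=E[:3,:3]@np.array([(u-cx)/fx,-(v-cy)/fy,-1]);o=E[:3,3]
    return o+r*(z-o[2])/r[2]
E
python3 - <<'E'
from h import *
a=grab('scene','s1.png');b=grab('side','d1.png');c=grab('wrist','w1.png')
o=ctrl.get_obs();print(o['t'],o['ee_pos'],o['orientation'],o['width'])
E
```

```text
scene ['fx', 'fy', 'cx', 'cy', 'extrinsics', 'E'] None
side ['fx', 'fy', 'cx', 'cy', 'extrinsics', 'E'] None
wrist ['fx', 'fy', 'cx', 'cy', 'tool_from_camera', 'E'] None
0.15 [156.18966962 604.70567793 201.08781925] [-3.96028880e-01 -3.11636452e+00  1.80359829e-03] 87.9759538304386
```

View pics/s1.png

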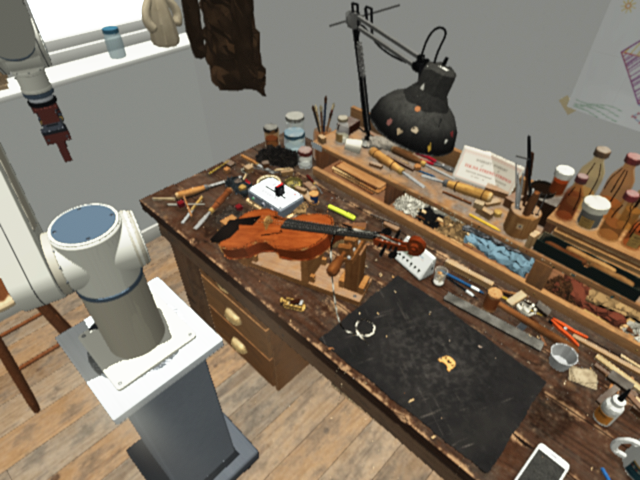

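View pics/d1.png

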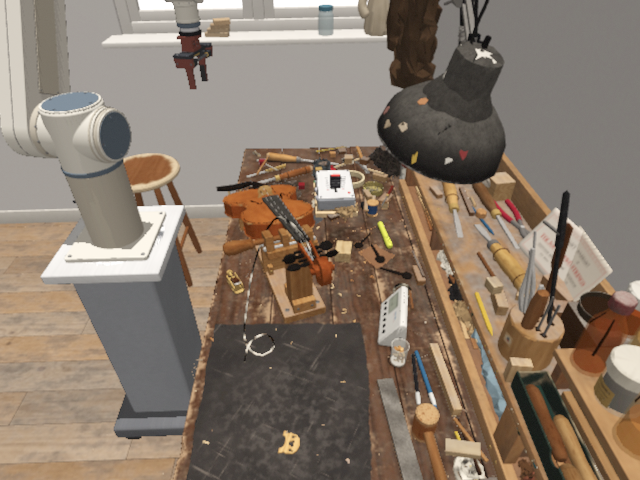

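The scene picture shows the box at about (275,195) with its black lever; in the side picture it is at (335,187). The violin stands between it and the robot. I'll enlarge both views.

```bash
python3 - <<'E'
from h import *
a=cv2.imread('pics/s1.png')[165:225,235:315];b=cv2.imread('pics/d1.png')[160:220,295:375]
f=lambda i:cv2.resize(i,None,fx=5,fy=5,interpolation=cv2.INTER_CUBIC)
cv2.imwrite('pics/c1.png',np.hstack([f(a),f(b)]))
print(ray('s1.png',280,190,90),ray('d1.png',335,184,90))
print(ray('s1.png',275,200,62),ray('d1.png',335,190,62))
E
```

```text
[612.05393421 121.97151238  90.        ] [616.02406708 105.69247522  90.        ]
[587.03960806 121.73040197  62.        ] [617.2502431 118.399108   62.       ]
```

View pics/c1.png

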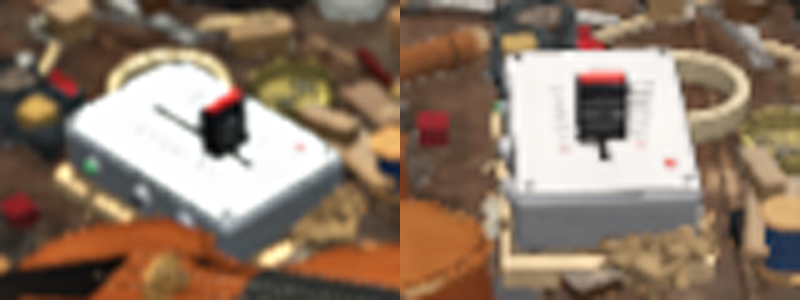

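The crops show the box square-ish to the world, with the red dot towards world -y and the lamp face towards the robot. The lever is near the middle of the slot.

```bash
python3 - <<'E'
from h import *
for n,P in (('s1.png',[(72,125),(170,62),(340,155),(230,225)]),('d1.png',[(110,190),(105,52),(260,48),(300,190)])):
    x0,y0=(235,165) if n[0]=='s' else (295,160)
    q=np.array([ray(n,x0+u/5,y0+v/5,62) for u,v in P]);print(q.round(),q.mean(0).round())
print('lever top',ray('s1.png',235+222/5,165+100/5,104),ray('d1.png',295+201/5,160+78/5,104))
print(np.load('pics/w1.png.npz')['E'].round(2))
E
```

```text
[[563. 227.  62.]
 [661. 237.  62.]
 [668.  71.  62.]
 [565.  67.  62.]] [614. 151.  62.]
[[562.  77.  62.]
 [565. 241.  62.]
 [664. 241.  62.]
 [672.  71.  62.]] [616. 158.  62.]
lever top [617.21523607 129.39255248 104.        ] [618.00794471 130.02161092 104.        ]
[[ 2.5000e-01 -9.3000e-01 -2.8000e-01  8.0940e+01]
 [ 9.7000e-01  2.4000e-01  7.0000e-02  6.2435e+02]
 [-0.0000e+00 -2.8000e-01  9.6000e-01  3.8505e+02]
 [ 0.0000e+00  0.0000e+00  0.0000e+00  1.0000e+00]]
```

servo_tool:
  increments:
    - [0, 0, 3, 0, 0, 0, -1]
    - [2, -1, 6, 0, 0, 2, -1]
    - [5, -4, 9, 0, 0, 4, -1]
    - [8, -7, 10, 0, 0, 6, -1]
    - [11, -10, 10, 0, 0, 8, -1]
    - [14, -13, 10, 0, 0, 10, -1]
    - [17, -16, 10, 0, 0, 12, -1]
    - [20, -19, 10, 0, 0, 14, -1]
    - [23, -22, 10, 0, 0, 14.5, -1]
    - [26, -25, 10, 0, 0, 14.5, -1]
    - [29, -28, 10, 0, 0, 14.5, -1]
    - [32, -31, 10, 0, 0, 14.5, -1]
    - [35, -34, 10, 0, 0, 14.5, -1]
    - [38, -37, 10, 0, 0, 14.5, -1]
    - [41, -39.5, 10, 0, 0, 14.5, -1]
    - [44, -41.5, 10, 0, 0, 14.5, -1]
    - [46, -42, 10, 0, 0, 14.5, -1]
    - [46, -42, 9, 0, 0, 14.5, -1]
    - [46, -42, 8, 0, 0, 14.5, -1]
    - [46, -42, 8, 0, 0, 14.5, -1]

```text
t: 1.82
ee_pos: [614.0, 184.9, 278.3]
orientation: [0.0, -3.136, 0.002]
ft_force: [-1.3, 0.5, -0.7]
width: 0.1
grasp_force: 0.0
```

```bash
python3 - <<'E'
from h import *
grab('wrist','w2.png')
o=ctrl.get_obs();print(o['t'],o['ee_pos'],o['orientation'],o['width'],o['ft_force'],R.from_rotvec(o['orientation']).as_matrix().round(3))
E
```

```text
wrist ['fx', 'fy', 'cx', 'cy', 'tool_from_camera', 'E'] None
1.8667 [614.10615385 185.43545806 279.55885036] [ 1.56813113e-03 -3.13728918e+00  1.44916277e-03] 0.028035869359913524 [ 0.38002123  0.03960588 -0.03683845] [[-1.    -0.001 -0.004]
 [-0.001  1.    -0.001]
 [ 0.004 -0.001 -1.   ]]
```

View pics/w2.png

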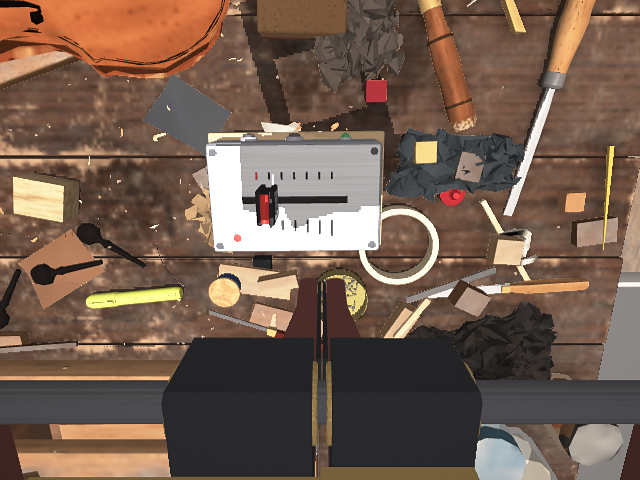

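The wrist picture shows home to the left: the red line is at (256,176), the red dot at (237,238), the lever ridge at (266,205), the slot runs (242,199)–(347,199), and the first black line is at about (269,175).

```bash
python3 - <<'E'
from h import *
im=cv2.imread('pics/w2.png').astype(int)
s=im[120:260,195:390];b,g,r=s[...,0],s[...,1],s[...,2]
m=((r>120)&(g<80)&(b<80)).astype('uint8')
n,l,st,c=cv2.connectedComponentsWithStats(m)
for i in range(1,n):
    if st[i,4]>4:
        u,v=c[i]+[195,120];print(st[i],u.round(1),v.round(1),'z62',ray('w2.png',u,v,62).round(1),'z105',ray('w2.png',u,v,105).round(1))
print('corners',*[ray('w2.png',u,v,62).round(1) for u,v in [(212,153),(374,151),(372,244),(220,245)]])
row=im[173:179,245:345].sum(2).mean(0);print(row.astype(int))
print('slot',ray('w2.png',242,199.5,62).round(1),ray('w2.png',347,199.5,62).round(1))
print('px/12mm',[ray('w2.png',u,175,62)[1].round(1) for u in (256,269,281,294,307,319,332)])
E
```

```text
[60 53  2  7  8] 255.9 175.6 z62 [595.1 121.9  62. ] z105 [588.9 128.6 105. ]
[ 65  74   9  30 216] 264.0 207.9 z62 [626.7 128.4  62. ] z105 [617.1 134.5 105. ]
corners [573.7  81.4  62. ] [571.9 234.1  62. ] [663.7 235.2  62. ] [664.7  82.8  62. ]
[519 519 519 520 519 519 519 520 522 530 360 242 420 532 522 521 521 521
 522 521 523 528 545  49 122 546 559 723 722 505 518 522 524 527 536 338
  66 317 544 527 523 523 522 524 522 522 529 542 147  92 513 528 523 521
 522 521 522 523 524 532 421  58 223 546 526 522 522 522 521 520 522 526
 538 210  81 432 532 522 519 518 519 520 519 520 528 544  50 198 546 525
 521 520 519 520 520 520 519 519 519 521]
slot [618.3 107.3  62. ] [618.3 209.4  62. ]
px/12mm [np.float64(122.0), np.float64(134.4), np.float64(145.9), np.float64(158.4), np.float64(170.8), np.float64(182.3), np.float64(194.7)]
```

Home is at lever y≈122 and the lever stands at 134.5, which is the first click. The box yaw is about 0, and the slot is at x≈618. I'll descend on the high-gain side.

servo_tool:
  increments:
    - [0.3, -0.5, -2, 0, 0, 0, -1]
    - [0.3, -0.7, -4.5, 0, 0, 0, -1]
    - [0.3, -0.7, -7, 0, 0, 0, -1]
    - [0.3, -0.7, -9.5, 0, 0, 0, -1]
    - [0.3, -0.7, -12, 0, 0, 0, -1]
    - [0.3, -0.7, -14, 0, 0, 0, -1]
    - [0.3, -0.7, -16, 0, 0, 0, -1]
    - [0.3, -0.7, -17.5, 0, 0, 0, -1]
    - [0.3, -0.7, -18.5, 0, 0, 0, -1]
    - [0.3, -0.7, -19.5, 0, 0, 0, -1]
    - [0.3, -0.7, -19.8, 0, 0, 0, -1]
    - [0.3, -0.7, -19.8, 0, 0, 0, -1]
    - [0.3, -0.7, -19.8, 0, 0, 0, -1]

```text
t: 2.95
ee_pos: [619.6, 178.5, 84.4]
orientation: [-0.001, 3.141, 0.0]
ft_force: [0.2, -0.0, 0.5]
width: 0.4
grasp_force: 0.0
```

```bash
python3 - <<'E'
from h import *
grab('wrist','w3.png')
o=ctrl.get_obs();print(o['t'],o['ee_pos'],o['ft_force'])
E
```

```text
wrist ['fx', 'fy', 'cx', 'cy', 'tool_from_camera', 'E'] None
3.0 [619.87075262 178.44802322  84.67223013] [0.02234358 0.51973249 0.99552036]
```

View pics/w3.png

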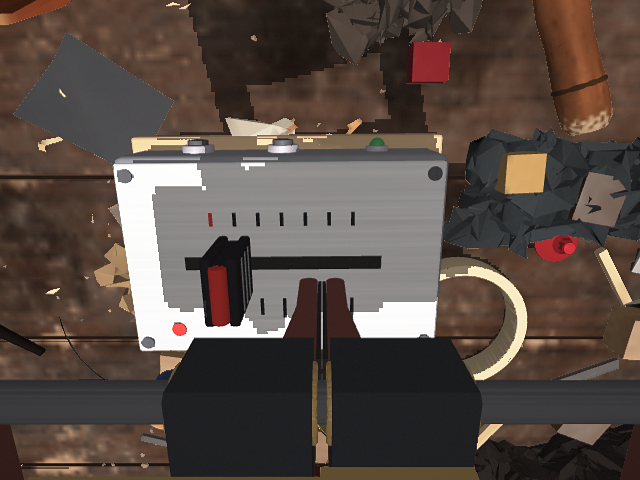

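The fingertips are at (322,280), clear to the right of the lever at (228,285) and level with it. Next is a gentle push towards home.

servo_tool:
  increments:
    - [0, -0.4, 0, 0, 0, 0, -1]
    - [0, -0.9, 0, 0, 0, 0, -1]
    - [0, -1.4, 0, 0, 0, 0, -1]
    - [0, -1.8, 0, 0, 0, 0, -1]
    - [0, -2.0, 0, 0, 0, 0, -1]
    - [0, -2.15, 0, 0, 0, 0, -1]
    - [0, -2.3, 0, 0, 0, 0, -1]
    - [0, -2.4, 0, 0, 0, 0, -1]
    - [0, -2.5, 0, 0, 0, 0, -1]
    - [0, -2.5, 0, 0, 0, 0, -1]
    - [0, -2.5, 0, 0, 0, 0, -1]

```text
t: 3.92
ee_pos: [619.3, 153.2, 83.7]
orientation: [0.0, -3.142, -0.0]
ft_force: [-0.7, -0.6, 1.2]
width: 0.1
grasp_force: 0.0
```

servo_tool:
  increments:
    - [0, -0.1, 0, 0, 0, 0, -1]
    - [0, -0.2, 0, 0, 0, 0, -1]
    - [0, -0.3, 0, 0, 0, 0, -1]
    - [0, -0.3, 0, 0, 0, 0, -1]

```text
t: 4.25
ee_pos: [619.3, 150.0, 83.7]
orientation: [0.0, -3.142, 0.0]
ft_force: [1.2, -0.0, -0.3]
width: 0.3
grasp_force: 0.0
```

servo_tool:
  increments:
    - [0, -0.1, 0, 0, 0, 0, -1]
    - [0, -0.2, 0, 0, 0, 0, -1]
    - [0, -0.3, 0, 0, 0, 0, -1]
    - [0, -0.3, 0, 0, 0, 0, -1]

```text
t: 4.58
ee_pos: [619.3, 146.9, 83.7]
orientation: [0.0, -3.142, 0.0]
ft_force: [-0.3, -0.2, 1.7]
width: 0.3
grasp_force: 0.0
```

servo_tool:
  increments:
    - [0, -0.1, 0, 0, 0, 0, -1]
    - [0, -0.2, 0, 0, 0, 0, -1]
    - [0, -0.2, 0, 0, 0, 0, -1]

```text
t: 4.83
ee_pos: [619.3, 144.9, 83.7]
orientation: [0.0, -3.142, 0.0]
ft_force: [-0.5, -0.8, -0.4]
width: 0.6
grasp_force: 0.0
```

```bash
cat >> h.py <<'E'
def lever(fn,z=105):
    grab('wrist',fn);im=cv2.imread('pics/'+fn).astype(int);b,g,r=im[...,0],im[...,1],im[...,2]
    m=((r>120)&(g<80)&(b<80)).astype('uint8')
    n,l,st,c=cv2.connectedComponentsWithStats(m)
    for i in range(1,n):
        if st[i,4]>30:
            p=ray(fn,*c[i],105);q=ray(fn,*c[i],62)
            if 560<p[0]<680 and 60<p[1]<240: print(st[i],c[i].round(1),'z105',p.round(1),'z62',q.round(1))
    o=ctrl.get_obs();print(o['t'],o['ee_pos'].round(1),o['ft_force'].round(1))
E
python3 -c "
from h import *
lever('w4.png')"
```

```text
wrist ['fx', 'fy', 'cx', 'cy', 'tool_from_camera', 'E'] None
[275 214   4  14  43] [276.  220.6] z105 [584.  126.7 105. ] z62 [595.2 121.8  62. ]
[287 268  19  54 539] [293.7 287.1] z105 [612.9 133.2 105. ] z62 [631.7 130.1  62. ]
4.8833 [619.3 145.   83.6] [-0.1  0.5  0.1]
```

View pics/w4.png

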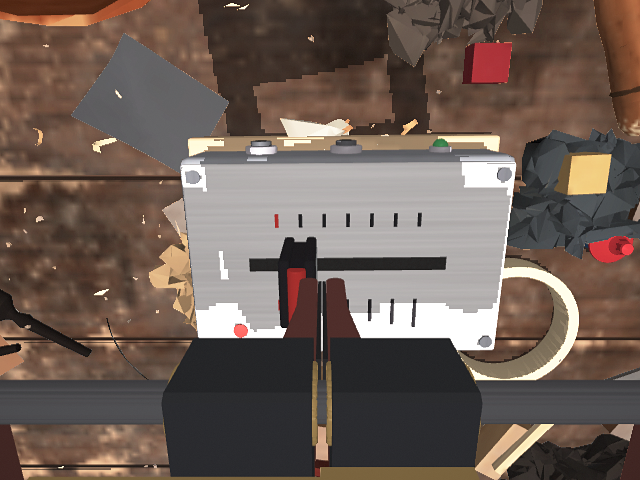

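The lever still stands at the first line (about pixel (298,285)), with the fingertip just at it and no force yet. I'll keep going slowly.

servo_tool:
  increments:
    - [0, -0.1, 0, 0, 0, 0, -1]
    - [0, -0.15, 0, 0, 0, 0, -1]
    - [0, -0.15, 0, 0, 0, 0, -1]

```text
t: 5.13
ee_pos: [619.4, 144.0, 83.9]
orientation: [-0.0, 3.141, 0.001]
ft_force: [0.2, 1.9, 1.5]
width: 0.6
grasp_force: 0.9
```

servo_tool:
  increments:
    - [0, -0.1, 0, 0, 0, 0, -1]
    - [0, -0.15, 0, 0, 0, 0, -1]
    - [0, -0.15, 0, 0, 0, 0, -1]

```text
t: 5.38
ee_pos: [619.6, 142.9, 84.1]
orientation: [-0.0, 3.141, 0.002]
ft_force: [-1.6, 4.8, 3.4]
width: 0.7
grasp_force: 2.2
```

```bash
python3 -c "
from h import *
lever('w5.png')
c=np.load('pics/w5.png.npz');E=np.linalg.inv(c['E']);fx,fy,cx,cy=c['k']
o=ctrl.get_obs()['ee_pos']
for dy in(-13,-10,0,10):
  p=E@np.r_[o+[0,dy,0],1];print(dy,cx+fx*p[0]/-p[2],cy-fy*p[1]/-p[2])"
```

```text
wrist ['fx', 'fy', 'cx', 'cy', 'tool_from_camera', 'E'] None
[279 214   4  13  43] [280.3 220.2] z105 [584.2 126.2 105. ] z62 [595.4 121.9  62. ]
[291 266  18  49 409] [296.9 282. ] z105 [611.  132.5 105. ] z62 [629.3 129.8  62. ]
5.4333 [619.6 142.9  84.1] [-0.5  4.5  3.1]
-13 294.1593518766961 281.4312774518894
-10 300.49297328119036 281.4259908162079
0 321.60356904980205 281.40836992892685
10 342.7118949764943 281.39075093626946
```

Contact: about 4.8 N and rising. I'll continue gently past the halfway point.

servo_tool:
  increments:
    - [0, -0.1, 0, 0, 0, 0, -1]
    - [0, -0.2, 0, 0, 0, 0, -1]
    - [0, -0.2, 0, 0, 0, 0, -1]

```text
t: 5.68
ee_pos: [619.7, 140.6, 84.3]
orientation: [-0.001, 3.141, 0.001]
ft_force: [-0.9, 1.3, 4.0]
width: 0.9
grasp_force: 2.3
```

servo_tool:
  increments:
    - [0, -0.1, 0, 0, 0, 0, -1]
    - [0, -0.2, 0, 0, 0, 0, -1]
    - [0, -0.2, 0, 0, 0, 0, -1]

```text
t: 5.93
ee_pos: [619.7, 137.6, 84.2]
orientation: [-0.001, 3.141, -0.001]
ft_force: [-0.4, 0.4, 5.7]
width: 0.2
grasp_force: 2.6
```

```bash
python3 -c "
from h import *
lever('w6.png')"
```

```text
wrist ['fx', 'fy', 'cx', 'cy', 'tool_from_camera', 'E'] None
[289 213   4  13  45] [290.7 218.5] z105 [583.7 125.2 105. ] z62 [594.7 122.   62. ]
[291 270  18  44 304] [296.7 284.8] z105 [612.5 127.2 105. ] z62 [631.1 124.4  62. ]
[249 323  11   6  55] [253.8 325.9] z105 [631.8 108.2 105. ] z62 [655.5 100.4  62. ]
5.9833 [619.7 137.5  84.2] [ 0.2 -0.4  6. ]
```

View pics/w6.png

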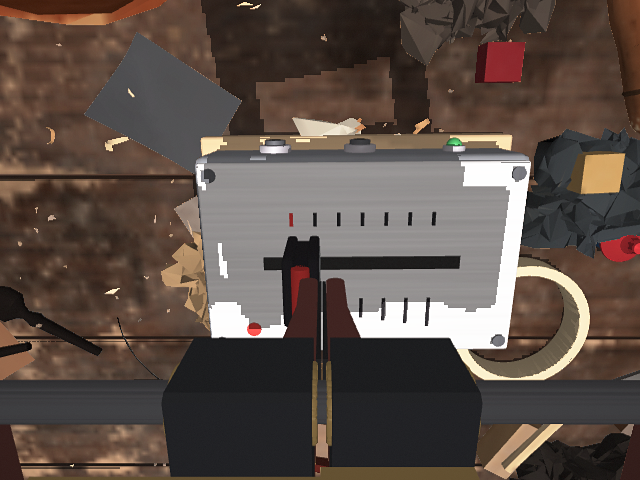

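The lever is now about 6 mm from home (centre (302,262), red line at x=291), at the halfway point. I'll continue.

servo_tool:
  increments:
    - [0, -0.1, 0, 0, 0, 0, -1]
    - [0, -0.2, 0, 0, 0, 0, -1]
    - [0, -0.2, 0, 0, 0, 0, -1]

```text
t: 6.23
ee_pos: [619.7, 135.1, 84.1]
orientation: [-0.001, 3.141, -0.002]
ft_force: [0.4, -0.8, 4.1]
width: 0.6
grasp_force: 1.5
```

servo_tool:
  increments:
    - [0, -0.1, 0, 0, 0, 0, -1]
    - [0, -0.2, 0, 0, 0, 0, -1]
    - [0, -0.2, 0, 0, 0, 0, -1]

```text
t: 6.48
ee_pos: [618.8, 133.5, 83.2]
orientation: [0.0, -3.141, 0.001]
ft_force: [-0.5, -0.4, -0.7]
width: 0.2
grasp_force: 0.0
```

```bash
python3 -c "
from h import *
lever('w7.png')"
```

```text
wrist ['fx', 'fy', 'cx', 'cy', 'tool_from_camera', 'E'] None
[297 215   4  14  44] [298.9 221.3] z105 [583.7 124.5 105. ] z62 [595. 122.  62.]
[287 273  16  51 387] [292.7 292.1] z105 [614.5 121.3 105. ] z62 [633.9 118.1  62. ]
[255 326  13  12  75] [260.3 330.1] z105 [632.4 107.  105. ] z62 [656.6  99.9  62. ]
6.5333 [618.7 133.7  83.1] [0.5 0.5 0.2]
```

It snapped home: the ridge is at y≈121.3 and the force is gone. A light press will confirm the end stop.

servo_tool:
  increments:
    - [0, -0.1, 0, 0, 0, 0, -1]
    - [0, -0.2, 0, 0, 0, 0, -1]
    - [0, -0.2, 0, 0, 0, 0, -1]

```text
t: 6.78
ee_pos: [619.0, 132.5, 83.5]
orientation: [0.0, -3.141, -0.001]
ft_force: [-0.8, 2.6, 0.6]
width: 0.4
grasp_force: 1.2
```

servo_tool:
  increments:
    - [0, -0.08, 0, 0, 0, 0, -1]
    - [0, -0.08, 0, 0, 0, 0, -1]
    - [0, -0.08, 0, 0, 0, 0, -1]

```text
t: 7.03
ee_pos: [619.4, 131.9, 83.9]
orientation: [-0.001, 3.141, 0.001]
ft_force: [-1.2, 5.0, 2.9]
width: 0.1
grasp_force: 2.1
```

servo_tool:
  increments:
    - [0, -0.08, 0, 0, 0, 0, -1]
    - [0, -0.15, 0, 0, 0, 0, -1]
    - [0, -0.15, 0, 0, 0, 0, -1]
    - [0, -0.15, 0, 0, 0, 0, -1]

```text
t: 7.37
ee_pos: [619.7, 130.9, 84.3]
orientation: [-0.0, 3.14, 0.002]
ft_force: [-1.6, 7.2, 4.8]
width: 0.7
grasp_force: 3.4
```

The stop holds 7 N without letting go. I'll back off, lift over the lever and come down on the home side.

servo_tool:
  increments:
    - [0, 0.3, 0, 0, 0, 0, -1]
    - [0, 1.2, 0, 0, 0, 0, -1]
    - [0, 2.2, 0, 0, 0, 0, -1]
    - [0, 2.5, 1, 0, 0, 0, -1]
    - [0, 2.5, 3, 0, 0, 0, -1]
    - [0, 2.5, 5, 0, 0, 0, -1]
    - [0, 2.5, 7, 0, 0, 0, -1]
    - [0, 1, 7, 0, 0, 0, -1]
    - [0, -1, 7, 0, 0, 0, -1]
    - [0, -3, 7, 0, 0, 0, -1]
    - [0, -4.5, 7, 0, 0, 0, -1]
    - [0, -5, 7, 0, 0, 0, -1]
    - [0, -5, 7, 0, 0, 0, -1]

```text
t: 8.45
ee_pos: [619.1, 78.3, 153.3]
orientation: [-0.003, -3.141, 0.0]
ft_force: [-0.2, 0.0, 0.7]
width: -0.0
grasp_force: 0.0
```

```bash
python3 -c "
from h import *
lever('w8.png')"
```

```text
wrist ['fx', 'fy', 'cx', 'cy', 'tool_from_camera', 'E'] None
[348 277  11   9  51] [353.6 281.9] z105 [639.8  97.5 105. ] z62 [658. 101.  62.]
8.5 [619.2  79.3 153.4] [-0.9  0.6  0.5]
```

View pics/w8.png

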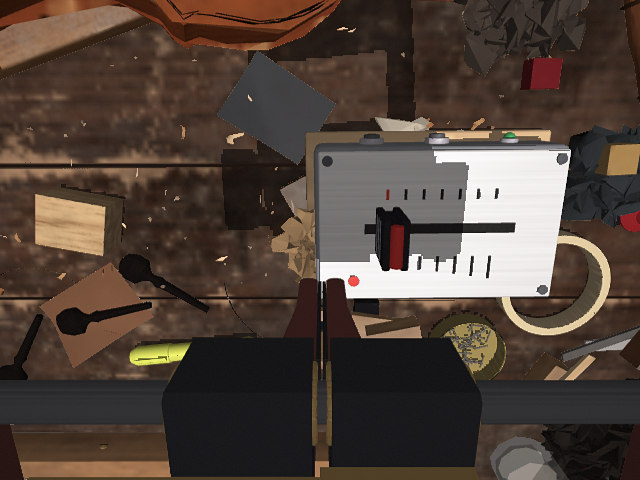

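The lever is home: its base at (387,228) lines up with the red line at (388,194). The fingers hang clear on the home side, so I'll go down.

servo_tool:
  increments:
    - [0, 0.1, -2, 0, 0, 0, -1]
    - [0, 0.2, -4, 0, 0, 0, -1]
    - [0, 0.3, -5.5, 0, 0, 0, -1]
    - [0, 0.3, -6.5, 0, 0, 0, -1]
    - [0, 0.3, -7, 0, 0, 0, -1]
    - [0, 0.6, -7, 0, 0, 0, -1]
    - [0, 1.0, -7, 0, 0, 0, -1]
    - [0, 1.4, -7, 0, 0, 0, -1]
    - [0, 1.7, -7, 0, 0, 0, -1]
    - [0, 2.0, -7, 0, 0, 0, -1]
    - [0, 2.2, -7, 0, 0, 0, -1]
    - [0, 2.2, -7, 0, 0, 0, -1]
    - [0, 2.2, -7, 0, 0, 0, -1]

```text
t: 9.58
ee_pos: [619.3, 102.0, 83.9]
orientation: [-0.001, 3.141, -0.0]
ft_force: [-0.9, -0.2, -0.7]
width: 0.2
grasp_force: 0.0
```

servo_tool:
  increments:
    - [0, 0.1, 0, 0, 0, 0, -1]
    - [0, 0.2, 0, 0, 0, 0, -1]
    - [0, 0.3, 0, 0, 0, 0, -1]
    - [0, 0.3, 0, 0, 0, 0, -1]

```text
t: 9.92
ee_pos: [619.3, 104.9, 83.7]
orientation: [0.0, -3.142, -0.0]
ft_force: [-0.2, -0.0, -0.6]
width: 0.5
grasp_force: 0.0
```

servo_tool:
  increments:
    - [0, 0.1, 0, 0, 0, 0, -1]
    - [0, 0.2, 0, 0, 0, 0, -1]
    - [0, 0.2, 0, 0, 0, 0, -1]

```text
t: 10.17
ee_pos: [619.3, 107.0, 83.7]
orientation: [-0.001, 3.142, 0.0]
ft_force: [-0.5, 0.0, -0.3]
width: 0.2
grasp_force: 0.0
```

servo_tool:
  increments:
    - [0, 0.1, 0, 0, 0, 0, -1]
    - [0, 0.2, 0, 0, 0, 0, -1]
    - [0, 0.2, 0, 0, 0, 0, -1]

```text
t: 10.42
ee_pos: [619.3, 109.0, 83.7]
orientation: [-0.001, 3.142, 0.0]
ft_force: [0.6, 0.7, 0.1]
width: 0.5
grasp_force: 0.0
```

servo_tool:
  increments:
    - [0, 0.1, 0, 0, 0, 0, -1]
    - [0, 0.2, 0, 0, 0, 0, -1]
    - [0, 0.3, 0, 0, 0, 0, -1]
    - [0, 0.4, 0, 0, 0, 0, -1]
    - [0, 0.4, 0, 0, 0, 0, -1]

```text
t: 10.83
ee_pos: [619.3, 112.6, 83.7]
orientation: [-0.001, 3.142, -0.001]
ft_force: [0.3, -1.6, 0.4]
width: 0.6
grasp_force: 1.0
```

servo_tool:
  increments:
    - [0, 0.1, 0, 0, 0, 0, -1]
    - [0, 0.2, 0, 0, 0, 0, -1]
    - [0, 0.2, 0, 0, 0, 0, -1]

```text
t: 11.08
ee_pos: [619.3, 114.2, 83.9]
orientation: [0.001, -3.142, 0.001]
ft_force: [-0.6, -3.2, 2.5]
width: 0.6
grasp_force: 1.8
```

servo_tool:
  increments:
    - [0, 0.1, 0, 0, 0, 0, -1]
    - [0, 0.2, 0, 0, 0, 0, -1]
    - [0, 0.2, 0, 0, 0, 0, -1]

```text
t: 11.33
ee_pos: [619.3, 116.9, 83.8]
orientation: [0.0, 3.142, 0.0]
ft_force: [-0.3, -0.4, 2.0]
width: 0.5
grasp_force: 1.3
```

servo_tool:
  increments:
    - [0, 0.1, 0, 0, 0, 0, -1]
    - [0, 0.15, 0, 0, 0, 0, -1]
    - [0, 0.15, 0, 0, 0, 0, -1]

```text
t: 11.58
ee_pos: [619.3, 118.8, 83.8]
orientation: [-0.0, 3.141, 0.001]
ft_force: [-0.1, 0.8, 3.0]
width: 0.2
grasp_force: 1.4
```

servo_tool:
  increments:
    - [0, 0.1, 0, 0, 0, 0, -1]
    - [0, 0.15, 0, 0, 0, 0, -1]
    - [0, 0.15, 0, 0, 0, 0, -1]

```text
t: 11.83
ee_pos: [619.4, 120.3, 83.7]
orientation: [-0.001, 3.141, 0.001]
ft_force: [-0.5, 0.1, 1.1]
width: 0.3
grasp_force: 0.5
```

```bash
cat >> h.py <<'E'
def edge(fn):
    # lever's extent along the slot row (x=618.3 front, box top): dark run across a row just above the slot
    grab('wrist',fn);im=cv2.imread('pics/'+fn).astype(int).sum(2)
    c=np.load('pics/'+fn+'.npz');E=np.linalg.inv(c['E']);fx,fy,cx,cy=c['k']
    for x,z in ((602,101),(602,90),(602,80)):
        p=E@np.array([x,140,z,1]);v=int(round(cy-fy*p[1]/-p[2]))
        ys=np.array([ray(fn,u,v,z)[1] for u in range(640)]);s=(im[v]<170)&(ys>90)&(ys<200)
        print(z,v,ys[s].min().round(1),ys[s].max().round(1),s.sum(),np.median(ys[s]).round(1))
    o=ctrl.get_obs();print(o['t'],o['ee_pos'].round(1),o['ft_force'].round(1))
E
python3 -c "
from h import *
edge('w9.png')"
```

```text
wrist ['fx', 'fy', 'cx', 'cy', 'tool_from_camera', 'E'] None
101 259 109.9 192.7 197 151.3
90 251 122.2 137.5 35 129.8
80 244 122.3 137.4 33 129.9
11.8833 [619.4 120.1  83.6] [-0.4  0.2 -0.3]
```

servo_tool:
  increments:
    - [0, 0.1, 0, 0, 0, 0, -1]
    - [0, 0.1, 0, 0, 0, 0, -1]
    - [0, 0.1, 0, 0, 0, 0, -1]

```text
t: 12.13
ee_pos: [619.2, 120.9, 83.4]
orientation: [0.0, -3.141, 0.0]
ft_force: [-1.0, -0.2, 0.2]
width: 0.7
grasp_force: 0.0
```

```bash
python3 -c "
from h import *
edge('w10.png')"
```

```text
wrist ['fx', 'fy', 'cx', 'cy', 'tool_from_camera', 'E'] None
101 260 110.1 192.8 195 151.8
90 251 126.0 141.2 35 133.6
80 245 126.2 141.3 33 133.8
12.1833 [619.2 120.8  83.4] [ 0.4 -0.2  0.1]
```

View pics/w10.png

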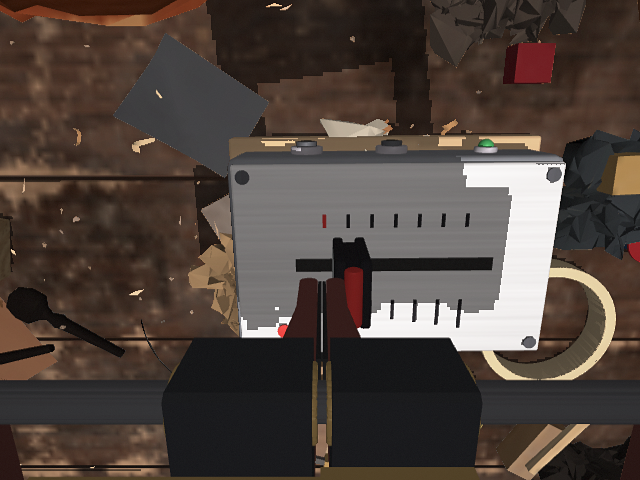

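First click reached: the lever at (351,255) lines up with the first black line at (348,220), measured y=133.7. I'll pause about 0.8 s, then push on.

servo_tool:
  increments:
    - [0, 0, 0, 0, 0, 0, -1]
    - [0, 0, 0, 0, 0, 0, -1]
    - [0, 0, 0, 0, 0, 0, -1]
    - [0, 0, 0, 0, 0, 0, -1]
    - [0, 0, 0, 0, 0, 0, -1]
    - [0, 0, 0, 0, 0, 0, -1]
    - [0, 0, 0, 0, 0, 0, -1]
    - [0, 0, 0, 0, 0, 0, -1]
    - [0, 0, 0, 0, 0, 0, -1]
    - [0, 0, 0, 0, 0, 0, -1]

```text
t: 13.02
ee_pos: [619.3, 120.8, 83.7]
orientation: [0.0, -3.142, -0.0]
ft_force: [-0.3, -0.1, 0.7]
width: 0.4
grasp_force: 0.0
```

servo_tool:
  increments:
    - [0, 0.1, 0, 0, 0, 0, -1]
    - [0, 0.2, 0, 0, 0, 0, -1]
    - [0, 0.3, 0, 0, 0, 0, -1]
    - [0, 0.4, 0, 0, 0, 0, -1]
    - [0, 0.5, 0, 0, 0, 0, -1]
    - [0, 0.6, 0, 0, 0, 0, -1]
    - [0, 0.6, 0, 0, 0, 0, -1]

```text
t: 13.6
ee_pos: [619.3, 126.1, 83.9]
orientation: [0.001, -3.142, 0.002]
ft_force: [-0.2, -3.3, 2.6]
width: 0.4
grasp_force: 1.9
```

servo_tool:
  increments:
    - [0, 0.1, 0, 0, 0, 0, -1]
    - [0, 0.2, 0, 0, 0, 0, -1]
    - [0, 0.3, 0, 0, 0, 0, -1]
    - [0, 0.4, 0, 0, 0, 0, -1]
    - [0, 0.4, 0, 0, 0, 0, -1]

```text
t: 14.02
ee_pos: [619.4, 131.5, 83.8]
orientation: [-0.0, 3.141, 0.001]
ft_force: [0.1, -0.4, 0.9]
width: 0.5
grasp_force: 0.3
```

```bash
python3 -c "
from h import *
edge('w11.png')"
```

```text
wrist ['fx', 'fy', 'cx', 'cy', 'tool_from_camera', 'E'] None
101 259 111.8 194.6 196 153.4
90 251 133.4 148.7 35 141.0
80 244 133.5 148.6 33 141.1
14.0667 [619.4 131.5  83.7] [ 0.2  0.1 -0.1]
```

servo_tool:
  increments:
    - [0, 0.05, 0, 0, 0, 0, -1]
    - [0, 0.1, 0, 0, 0, 0, -1]
    - [0, 0.1, 0, 0, 0, 0, -1]
    - [0, 0.1, 0, 0, 0, 0, -1]

```text
t: 14.4
ee_pos: [619.1, 132.0, 83.5]
orientation: [0.001, -3.141, -0.0]
ft_force: [-0.7, -0.2, -0.3]
width: 0.4
grasp_force: 0.0
```

```bash
python3 -c "
from h import *
edge('w12.png')"
```

```text
wrist ['fx', 'fy', 'cx', 'cy', 'tool_from_camera', 'E'] None
101 260 111.9 194.6 195 153.7
90 252 138.0 153.2 35 145.6
80 245 138.3 153.3 33 145.8
14.45 [619.2 131.9  83.5] [ 0.2 -0.1  0.5]
```

The lever is in the second click (145.7). I'll pause, then repeat the same push.

servo_tool:
  increments:
    - [0, 0, 0, 0, 0, 0, -1]
    - [0, 0, 0, 0, 0, 0, -1]
    - [0, 0, 0, 0, 0, 0, -1]
    - [0, 0, 0, 0, 0, 0, -1]
    - [0, 0, 0, 0, 0, 0, -1]
    - [0, 0, 0, 0, 0, 0, -1]
    - [0, 0, 0, 0, 0, 0, -1]
    - [0, 0, 0, 0, 0, 0, -1]
    - [0, 0, 0, 0, 0, 0, -1]
    - [0, 0, 0, 0, 0, 0, -1]

```text
t: 15.28
ee_pos: [619.3, 131.8, 83.7]
orientation: [0.001, -3.142, 0.0]
ft_force: [-0.2, -0.3, 1.0]
width: 0.2
grasp_force: 0.0
```

servo_tool:
  increments:
    - [0, 0.1, 0, 0, 0, 0, -1]
    - [0, 0.2, 0, 0, 0, 0, -1]
    - [0, 0.3, 0, 0, 0, 0, -1]
    - [0, 0.4, 0, 0, 0, 0, -1]
    - [0, 0.5, 0, 0, 0, 0, -1]
    - [0, 0.6, 0, 0, 0, 0, -1]
    - [0, 0.6, 0, 0, 0, 0, -1]

```text
t: 15.87
ee_pos: [619.3, 137.2, 83.8]
orientation: [0.001, -3.141, 0.002]
ft_force: [-0.3, -4.6, 1.3]
width: 0.4
grasp_force: 1.8
```

servo_tool:
  increments:
    - [0, 0.1, 0, 0, 0, 0, -1]
    - [0, 0.2, 0, 0, 0, 0, -1]
    - [0, 0.3, 0, 0, 0, 0, -1]
    - [0, 0.4, 0, 0, 0, 0, -1]
    - [0, 0.4, 0, 0, 0, 0, -1]
    - [0, 0.4, 0, 0, 0, 0, -1]
    - [0, 0.4, 0, 0, 0, 0, -1]

```text
t: 16.45
ee_pos: [619.4, 142.3, 83.7]
orientation: [-0.001, 3.141, 0.001]
ft_force: [0.8, 0.2, 1.5]
width: 0.6
grasp_force: 0.5
```

```bash
python3 -c "
from h import *
edge('w13.png')"
```

```text
wrist ['fx', 'fy', 'cx', 'cy', 'tool_from_camera', 'E'] None
101 259 114.2 196.6 194 155.8
90 251 144.3 159.5 35 151.9
80 244 144.4 159.5 33 151.9
16.5 [619.4 142.3  83.7] [0.5 0.  1.2]
```

It is right at halfway, so I'll nudge a little further.

servo_tool:
  increments:
    - [0, 0.05, 0, 0, 0, 0, -1]
    - [0, 0.1, 0, 0, 0, 0, -1]
    - [0, 0.15, 0, 0, 0, 0, -1]
    - [0, 0.15, 0, 0, 0, 0, -1]
    - [0, 0.15, 0, 0, 0, 0, -1]

```text
t: 16.92
ee_pos: [619.2, 143.5, 83.5]
orientation: [0.0, -3.141, -0.0]
ft_force: [-0.2, -0.1, 0.9]
width: 0.6
grasp_force: 0.0
```

```bash
python3 -c "
from h import *
edge('w14.png')"
```

```text
wrist ['fx', 'fy', 'cx', 'cy', 'tool_from_camera', 'E'] None
101 260 114.1 196.8 195 155.9
90 251 145.9 161.1 35 153.5
80 244 146.0 161.0 33 153.5
16.9667 [619.2 143.4  83.5] [ 0.2 -0.4 -0.2]
```

servo_tool:
  increments:
    - [0, 0, 0, 0, 0, 0, -1]
    - [0, 0, 0, 0, 0, 0, -1]
    - [0, 0, 0, 0, 0, 0, -1]

```text
t: 17.22
ee_pos: [619.2, 143.3, 83.6]
orientation: [0.0, -3.141, 0.0]
ft_force: [-0.9, 0.3, -0.2]
width: 0.7
grasp_force: 0.0
```

```bash
python3 -c "
from h import *
edge('w15.png')"
```

```text
wrist ['fx', 'fy', 'cx', 'cy', 'tool_from_camera', 'E'] None
101 260 114.4 196.7 195 155.7
90 251 146.2 161.0 34 153.6
80 244 145.9 160.9 33 153.4
17.2667 [619.2 143.3  83.6] [-0.2 -0.  -0.3]
```

servo_tool:
  increments:
    - [0, 0.05, 0, 0, 0, 0, -1]
    - [0, 0.05, 0, 0, 0, 0, -1]
    - [0, 0.05, 0, 0, 0, 0, -1]
    - [0, 0.05, 0, 0, 0, 0, -1]

```text
t: 17.6
ee_pos: [619.3, 143.8, 83.7]
orientation: [-0.0, 3.142, -0.0]
ft_force: [0.4, -0.2, 0.7]
width: 0.7
grasp_force: 0.0
```

```bash
python3 -c "
from h import *
edge('w16.png')"
```

```text
wrist ['fx', 'fy', 'cx', 'cy', 'tool_from_camera', 'E'] None
101 259 114.4 196.8 193 156.2
90 251 149.8 165.5 36 157.7
80 244 150.1 165.2 33 157.7
17.65 [619.3 143.8  83.7] [0.3 0.2 0.2]
```

Third click (157.7). I'll pause, then back off, lift and check.

servo_tool:
  increments:
    - [0, 0, 0, 0, 0, 0, -1]
    - [0, 0, 0, 0, 0, 0, -1]
    - [0, 0, 0, 0, 0, 0, -1]
    - [0, 0, 0, 0, 0, 0, -1]
    - [0, 0, 0, 0, 0, 0, -1]
    - [0, 0, 0, 0, 0, 0, -1]
    - [0, 0, 0, 0, 0, 0, -1]
    - [0, -0.3, 0, 0, 0, 0, -1]
    - [0, -1.2, 0, 0, 0, 0, -1]
    - [0, -2.5, 0, 0, 0, 0, -1]
    - [0, -3.5, 1, 0, 0, 0, -1]
    - [0, -3.5, 4, 0, 0, 0, -1]
    - [0, -3.5, 7, 0, 0, 0, -1]
    - [0, -3.5, 10, 0, 0, 0, -1]
    - [0, -3.5, 13, 0, 0, 0, -1]
    - [0, -3.5, 15, 0, 0, 0, -1]
    - [0, -3.5, 15, 0, 0, 0, -1]
    - [0, -3.5, 15, 0, 0, 0, -1]

```text
t: 19.15
ee_pos: [619.9, 107.9, 235.5]
orientation: [0.001, 3.138, 0.001]
ft_force: [-0.6, 0.2, -1.0]
width: 0.5
grasp_force: 0.0
```

```bash
python3 -c "
from h import *
lever('w17.png')"
```

```text
wrist ['fx', 'fy', 'cx', 'cy', 'tool_from_camera', 'E'] None
[382 195  10  34 316] [386.6 211.6] z105 [617.5 158.  105. ] z62 [627.9 164.9  62. ]
19.2 [619.  107.9 233.8] [-0.2  0.1 -0.1]
```

View pics/w17.png

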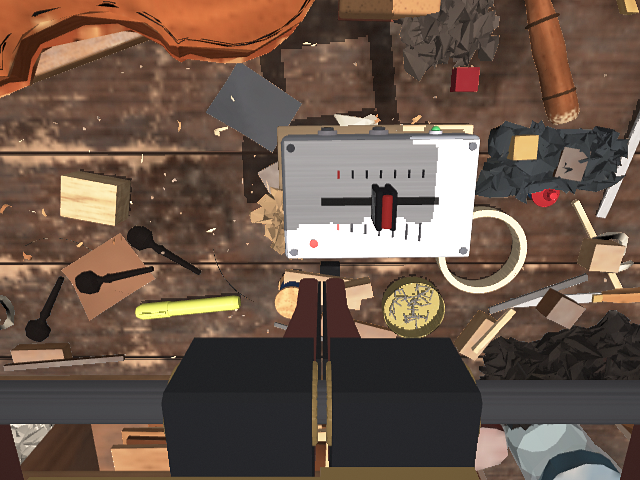

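The lever at (384,205) stands at the third black line (381,174), with the red line at (338,174). The ridge measures y=158.0, and the robot is clear of everything.

```bash
python3 -c "
from workcell import ctrl
print(ctrl.close_job())"
```

```text
the job is handed in; nothing more can be done
None
```

The lever was pushed home, brought back click by click with a pause of over half a second in each, and left in the third click; the robot was clear, nothing else was touched as far as the pictures show, and the job was handed in at about 19 s.

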